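# Fit the pattern plate, close the biscuit mould on its dowels and hold it shut

### The job

Get the biscuit mould ready: lay the round steel pattern plate in the pocket of the lower mould half and press it down firmly so that it sits level on the pocket's floor, then set the upper half onto the two dowels, large hole over thick dowel, and push it down against the ejector springs until the halves meet all round. Finish while still holding the mould pressed shut with the robot, because it springs open when let go. Leave the other things on the bench where they are.

Things in the scene. Friction and masses are not known exactly. Their poses are not given: they have to be found in the camera images.
- mould_lower: lower half of a two-part aluminium biscuit mould, fixed to the bench: block 150 (x) by 90 (y) by 30 (z) mm; origin at the centre of its underside, z up. In its top face a central round pocket, two upright steel dowels on its x axis, and near its corners (x = +-52, y = +-33 mm) four round sprung ejector pads 10 mm across, 8 mm proud, moving together
- mould_upper: upper half, loose aluminium, 0.4 to 0.6 kg, lies on the bench the way up it is used (mating face down). Plate 150 (x) by 90 (y) by 20 (z) mm; origin at the centre of its underside, z up. On it a flat cap 86 x 86 mm, top at z = 26 mm, then a grip rib. Underside has a hollow 72 x 72 x 20 mm clearing the pattern plate. Its origin is 30 mm above the lower half's origin when shut, 38 mm resting on the pads
- pattern_plate: pattern plate: a solid steel disc 50 mm in diameter and 12 mm thick with shallow fluting on its top, 0.12 to 0.2 kg, lying flat on the bench; origin at the centre of its underside, z up. Seated in the pocket it stands 6 mm proud of the lower half's top face
- grip_rib (a point): middle of the upper half's straight upright grip rib: 60 mm long along the upper half's x, 20 mm thick along its y, from z = 26 to z = 56 mm above the underside, centred; this point is at z = 41 mm
- pocket_floor (a point): centre of the flat floor of the round pocket (54 mm in diameter, 6 mm deep), 24 mm above the underside of the lower half
- big_dowel (a point): foot of the thick dowel (16 mm in diameter), on its axis, at the lower half's x = -56, y = 0, z = 30 mm (top face). Both dowels stand 28 mm above the top face; their last 9 mm taper
- small_dowel (a point): foot of the thin dowel (10 mm in diameter), on its axis, at the lower half's x = +56, y = 0, z = 30 mm (top face)
- big_hole (a point): centre of the large through hole (18.5 mm) at the upper half's underside, x = -56, y = 0; it goes on the thick dowel with 1.25 mm clearance all round. The mould fits only this way round
- small_hole (a point): centre of the small through hole (12.5 mm) at the upper half's underside, x = +56, y = 0; it goes on the thin dowel with 1.25 mm clearance all round
- ejector (a joint): how far the four ejector pads are pressed down, in m: 0 free (8 mm proud), 0.008 flush with the lower half's top face. Spring force in all 8 N at 0, 12.8 N at 0.008: more than the upper half's weight, so the mould stands 8 mm open unless pushed shut with another 7 to 9 N
- cutter: plain round dough cutter, an open thin steel ring 56 mm across and 40 mm high (bystander)
- ramekin: small white ceramic bowl, 80 mm across, 45 mm high (bystander)
- brush: pastry brush about 190 mm long lying flat along its x axis (bystander)
- shaker: closed steel shaker can, 60 mm across, 130 mm high (bystander)
- bowl: steel mixing bowl, 170 mm across, 75 mm high (bystander)
- turner: turner (spatula) about 260 mm long lying flat along its x axis (bystander)
- jar: closed amber glass jar, 70 mm across, 110 mm high (bystander)
Things that resemble listed ones, but are neither listed nor needed, are in the scene too. What is shaped like the mould_upper but blue is not meant.

How it is judged (in metres and radians):
On the way, in this order (a step that is already met when the one before it is completed fails the run):
1. the pattern plate lies level on the floor of the pocket and is pressed down there with more than 3 N (z of pattern_plate in the frame of mould_lower below 0.0258 m and horizontal distance between pattern_plate and pocket_floor below 0.0045 m and angle between pattern_plate's own z axis and vertical below 0.06 rad and contact force between pattern_plate and mould_lower above 3 N), for 0.1 s.
2. the upper half sits on both dowels, the right way round, with the pattern plate still seated (z of pattern_plate in the frame of mould_lower below 0.0258 m and horizontal distance between pattern_plate and pocket_floor below 0.0045 m and angle between each of pattern_plate, mould_upper's own z axis and vertical below 0.06 rad and horizontal distance between big_hole and big_dowel below 0.0035 m and horizontal distance between small_hole and small_dowel below 0.0035 m and z of mould_upper in the frame of mould_lower below 0.041 m), for 0.1 s.
At the end, for the whole second after the job is handed in: For the last second: halves within 1.8 mm of touching, level (0.06 rad), each hole within 3.5 mm of its dowel, ejector in over 6.5 mm, robot bearing on the upper half with over 3 N, pattern plate centred (4.5 mm) and level, within 1.8 mm of the pocket floor (z of pattern_plate in the frame of mould_lower below 0.0258 m and horizontal distance between pattern_plate and pocket_floor below 0.0045 m and angle between each of pattern_plate, mould_upper's own z axis and vertical below 0.06 rad and horizontal distance between big_hole and big_dowel below 0.0035 m and horizontal distance between small_hole and small_dowel below 0.0035 m and z of mould_upper in the frame of mould_lower below 0.0318 m and value of joint ejector above 0.0065 m and contact force between any of the fingers, the arm and mould_upper above 3 N); the arm keeps its last pose, push and grip.
It fails at once if a bystander on the bench is moved more than 40 mm (distance of any of cutter, ramekin, brush, shaker, bowl, turner, jar from where it was at the start of the episode above 0.04 m).
It also fails if it takes over 67 s, if anything falls off the work surface, if the arm or the gripper's body presses on something with over 40 N, if the wrist force passes 120 N, or if a joint passes its speed limit or range.

### The arm

A 7-joint arm with a two-finger parallel gripper is mounted at the origin on the work surface. World frame = base frame: x ahead of the robot, y to its left, z up, the work surface at z = 0. Lengths are in m, angles in degrees, forces in N, time in s.
With the tool pointing down it reaches from about 0.425 to 0.95 m from the base axis. Payload 4.7 kg.
Tool frame: the origin (TCP) lies on the mounting face of the last link; the fingertips stand 173 mm ahead of it and the grasp point (between the pads) lies 155 mm ahead of it; z points along the fingers, y is the direction in which the jaws open and shut (so a half turn about z gives the same grasp; the last joint's range is limited). The gripper opens to 85 mm and grips with 20 to 120 N. Pads are 22 mm wide; open, the fingers measure 114 mm over their backs; the gripper's body (76 mm by 85 mm) begins 54 mm behind the grasp point. The pads swing forward as they close: fully open they stand 13 mm farther back than shut.
Start: joints at [-69.322, 26.849, -2.785, 87.806, 1.381, 65.374, -4.715], TCP at [0.256, 0.624, 0.405] pointing down, gripper open.
Joint ranges: [-148.3, 148.3], [-19.14, 114.17], [-79.39, 73.82], [5.75, 140.21], [-59.74, 239.74], [12.07, 113.84], [-152.46, 152.46]. Speed limits (degrees/s): [147.25, 147.25, 180, 180, 180, 180, 180].

### API

Orientations are given as [roll, pitch, yaw] about the fixed x, y, z axes, in that order (R = Rz(yaw) Ry(pitch) Rx(roll)).
In Python, from bench import arm, grab_frame, camera_model gives the robot as it stands.
- The arm moves only by the tool step_arm, never from a script. Its argument "motion" is a list of rows, each a list of 2 entries, a list of its own where there are three numbers: the shift along the tool's x, y, z in units of 25 mm (1.0 is 25 mm), then the turn, a rotation vector about the tool's x, y, z in units of 5 degrees (1.0 is 5 degrees). In form: [[[tx, ty, tz], [wx, wy, wz]], ...]. A call has 1 to 5 rows; each row shifts and turns the commanded pose from where the row before left it, along the tool's axes as they then stand; what a row does not reach is not made up. A row lasts 1/12 s, in which the tool goes at most 41.7 mm and 7.16 degrees, less where a joint would pass 70% of its speed; a pose out of reach is approached as far as the arm can. A call is refused whole if a number of a shift passes 1 or a number of a turn 1, either way. A call with a gripper value outside its range is refused whole. "claw" is the finger opening in mm, from 0 to 85.4, set as the call begins (left out, the last holds). The fingers move at their own pace and stop on an object; the grip force is fixed at half the most. Time passes only in rows, so rows that do not move let the fingers close. It gives the time, the measured TCP pose, the force and the opening at its end, in the units of the state.
- arm.get_state(): the state, without advancing time (a new reading comes with each control period).
- grab_frame(name): name is "side" or "top"; returns the picture (480x640x3 uint8, blue, green, red); there is no depth.
- camera_model(name): a dict with "fx", "fy", "cx", "cy" (pixels), "rvec" (rotation vector, rad) and "tvec" (3), from world to camera coordinates, as OpenCV has them. Camera axes: x right, y down, z forward; pixel columns grow to the right and rows downward; lengths in m; the calibration is good to about 2 mm. A picture is of the moment at which its call begins. camera_model takes no time and is no camera call.
- arm.sign_off(): hands the job in, once; it reports no verdict.
The state is a dict: "time_s": time; "joints": joint angles; "qvel": joint speeds; "effort": joint torques, N m; "position": TCP position; "orientation": TCP orientation; "ft_force": force on the tool from outside, world axes, zero at the start; "ft_torque": the same for the moment, N m; "grip_width": finger opening in m.
Only numpy, scipy, OpenCV 4.12 (cv2) and the standard library are available. Lean on these libraries where they do the work, as an engineer would, in place of code of your own. Each camera call takes 0.05 s, during which the arm holds its last target. There are 200 camera calls.

## Working session

There is one attempt and no reset: what is moved stays moved. The work goes in short steps, Python scripts to look and compute and a tool call to move; the robot and the scene stay as the last step left them, time stands still between calls to the robot, and variables do not carry over. Pictures are saved under pics/ and viewed, about 8 in all and at most 12, crops included, and the job is handed in when it is done.

Besides the shell and the picture viewer there is one more tool, called after "Call:" as a command line: name --argument value ..., lists and objects as JSON in quotes. step_arm: Moves the arm, as the interface text tells. Its arguments: {"type":"object","properties":{"motion":{"type":"array","items":{"type":"array"}},"claw":{"type":"number"}},"required":["motion"]}

```bash
mkdir -p pics; ls; python3 - <<'E'
from bench import arm, grab_frame, camera_model
import cv2
for n in("side","top"):
    cv2.imwrite(f"pics/{n}0.png",grab_frame(n)); print(n,camera_model(n))
print(arm.get_state())
E
```

```text
pics
side {'fx': 488.3306433088315, 'fy': 488.3306433088315, 'cx': 314.3734752977321, 'cy': 236.98649236625585, 'rvec': array([ 2.18478591, -0.82740368,  0.39189781]), 'tvec': array([-0.38275121,  0.2477717 ,  0.88081226])}
top {'fx': 538.157218820225, 'fy': 538.157218820225, 'cx': 311.92771643157914, 'cy': 244.43189250962868, 'rvec': array([ 2.1698391 , -2.16540706,  0.10366045]), 'tvec': array([-0.00128353,  0.48454554,  1.23040342])}
{'time_s': 0.1, 'joints': array([-69.32234679,  26.89184944,  -2.78623902,  87.86769907,
         1.3805335 ,  65.3745227 ,  -4.71682614]), 'qvel': array([-0.0082809 , -0.10557737, -0.01468107, -0.19592808,  0.00163465,
       -0.02683656, -0.07782834]), 'effort': array([ 9.06712921e-04, -5.11515212e+01, -4.66274517e-02, -2.38390088e+01,
        1.08250394e-02,  4.42946781e-03,  6.09951428e-06]), 'position': array([0.25637283, 0.62417468, 0.40376997]), 'orientation': array([-1.79899493e+02,  2.37436291e-03,  1.57668408e+02]), 'ft_force': array([ 0.11736798, -0.07365281, -0.14399269]), 'ft_torque': array([ 0.02421223,  0.03106803, -0.01643462]), 'grip_width': 0.0855404786742846}
```

View pics/top0.png

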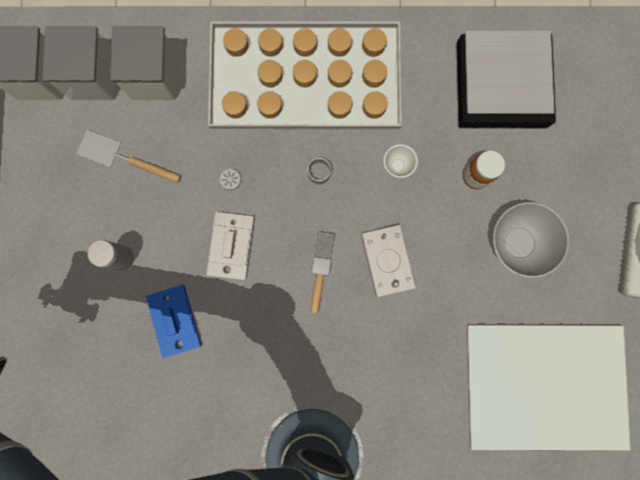

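View pics/side0.png

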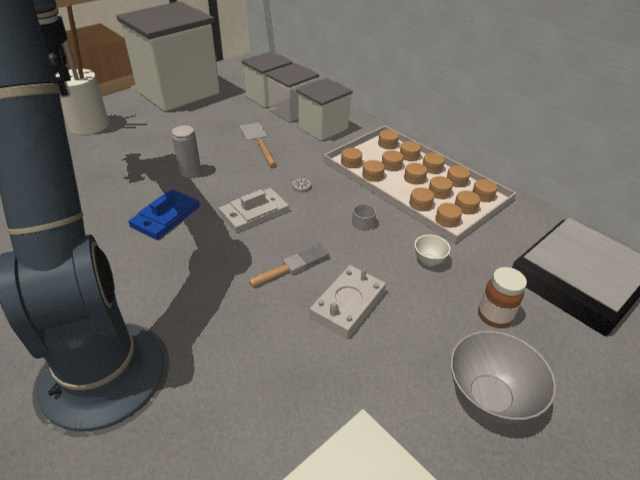

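Top view: pattern plate at (230,179) (the fluted disc; the ring at (320,169) is the cutter, and the round biscuits lie in the tray). The pale upper half is at (231,246); the blue one at (174,321) is the decoy. The lower half is at (388,260), thick dowel near (395,283). I'll confirm these in an enlarged crop.

```bash
cat > h.py <<'E'
import numpy as np, cv2
from bench import arm, grab_frame, camera_model
def cam(n):
    c=camera_model(n);R=cv2.Rodrigues(c["rvec"])[0];K=np.array([[c["fx"],0,c["cx"]],[0,c["fy"],c["cy"]],[0,0,1]])
    return K,R,np.asarray(c["tvec"])
def ray(n,uv,z):
    K,R,t=cam(n);o=-R.T@t;d=R.T@np.linalg.solve(K,[uv[0],uv[1],1]);return o+d*(z-o[2])/d[2]
def proj(n,p):
    K,R,t=cam(n);q=K@(R@np.asarray(p)+t);return q[:2]/q[2]
def crop(im,x0,y0,w,h,s): return cv2.resize(im[y0:y0+h,x0:x0+w],None,fx=s,fy=s,interpolation=cv2.INTER_CUBIC)
E
python3 - <<'E'
from h import *
im=cv2.imread("pics/top0.png");sd=cv2.imread("pics/side0.png")
a=crop(im,200,160,66,125,4.6);b=crop(im,355,215,66,90,4.6)
c=np.zeros((575,300,3),np.uint8);
a=cv2.resize(a,(304,575));b=cv2.resize(b,(304,414))
cv=np.zeros((575,620,3),np.uint8);cv[:,:304]=a;cv[:414,310:614]=b
cv2.imwrite("pics/c1.png",cv)
for n in("top","side"):
    K,R,t=cam(n);print(n,-R.T@t)
g=cv2.cvtColor(im,cv2.COLOR_BGR2GRAY)
for nm,(x0,y0,w,h) in dict(upper=(200,205,62,80),lower=(355,218,65,85),plate=(212,162,36,36)).items():
    s=g[y0:y0+h,x0:x0+w];
    th,m=cv2.threshold(s,0,255,cv2.THRESH_OTSU)
    cs,_=cv2.findContours(m,cv2.RETR_CCOMP,cv2.CHAIN_APPROX_NONE)
    print(nm,th)
    for c in cs:
        if cv2.contourArea(c)>6:
            r=cv2.minAreaRect(c);print("  area",cv2.contourArea(c),"ctr",r[0][0]+x0,r[0][1]+y0,r[1:])
E
```

```text
top [ 0.35882678 -0.00644196  1.27274524]
side [-0.05239998 -0.61002969  0.78028044]
upper 159.0
  area 2329.0 ctr 229.18401336669922 245.5892219543457 ((38.88798141479492, 64.06600952148438), 7.431407928466797)
  area 64.5 ctr 226.25000381469727 269.25000762939453 ((9.192388534545898, 8.485280990600586), 45.0)
  area 153.5 ctr 230.7712230682373 243.23541259765625 ((10.269834518432617, 31.50144386291504), 10.491477966308594)
  area 35.0 ctr 232.50000381469727 222.00000381469727 ((6.363960266113281, 6.363961219787598), 45.0)
lower 162.0
  area 2417.0 ctr 388.67851638793945 260.57715606689453 ((65.14994812011719, 39.32334518432617), 76.50426483154297)
  area 70.5 ctr 394.5 283.0 ((9.0, 10.0), 0.0)
  area 11.5 ctr 407.75 277.75 ((3.535533905029297, 4.242640495300293), 45.0)
  area 9.0 ctr 393.50000381469727 270.50000762939453 ((2.8284268379211426, 4.242640495300293), 45.0)
  area 25.5 ctr 397.00000381469727 235.00000190734863 ((5.656853675842285, 5.656853675842285), 45.0)
  area 35.0 ctr 383.00000381469727 236.00000381469727 ((5.656853675842285, 7.071067810058594), 45.0)
plate 149.0
  area 296.5 ctr 229.0 178.5 ((19.0, 20.0), 90.0)
  area 30.5 ctr 228.20270347595215 183.283784866333 ((8.38434886932373, 6.411561012268066), 9.462321281433105)
  area 13.0 ctr 233.50000190734863 181.50000190734863 ((5.656853675842285, 2.8284268379211426), 45.0)
  area 16.0 ctr 224.0 179.5 ((3.0, 6.0), 90.0)
  area 16.5 ctr 234.5 177.5 ((7.0, 3.0), -0.0)
  area 47.5 ctr 229.25000190734863 173.75 ((8.485280990600586, 10.60660171508789), 45.0)
```

View pics/c1.png

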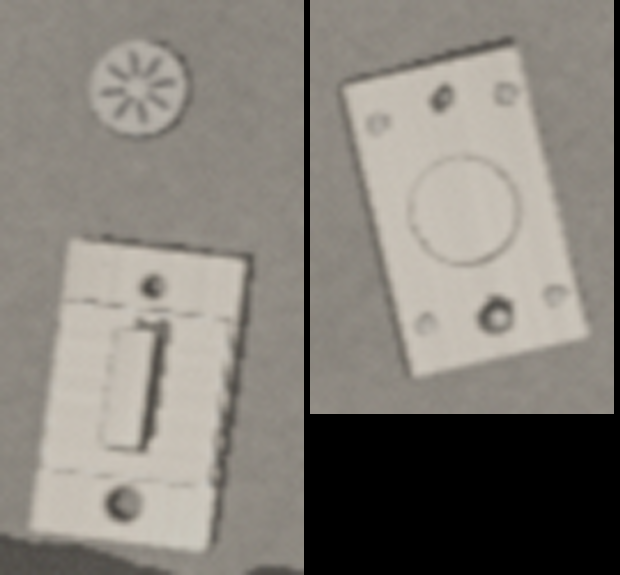

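```bash
python3 - <<'E'
from h import *
im=cv2.imread("pics/top0.png");g=cv2.cvtColor(im,cv2.COLOR_BGR2GRAY)
for nm,(x0,y0,w,h,z,th) in dict(upper=(200,205,62,80,.02,150),lower=(355,218,65,85,.03,150),plate=(212,162,36,36,.012,140)).items():
    s=cv2.resize(g[y0:y0+h,x0:x0+w],None,fx=8,fy=8,interpolation=cv2.INTER_CUBIC)
    m=(s>th).astype(np.uint8)
    cs,_=cv2.findContours(m,cv2.RETR_EXTERNAL,cv2.CHAIN_APPROX_NONE);c=max(cs,key=cv2.contourArea)
    P=np.array([ray("top",((p[0]+.5)/8-.5+x0,(p[1]+.5)/8-.5+y0),z)[:2] for p in c[:,0]])
    r=cv2.minAreaRect((P*1000).astype(np.float32)); print(nm,"rect mm",r, "hullmean",cv2.minEnclosingCircle((P*1000).astype(np.float32)))
for uv in((226.25,269.25),(232.5,222)): print("hole",ray("top",uv,.02))
print("pocket",ray("top",(388.2,260.4),.03))
# side view check: project estimated centres
for p in ((.49,.2,.012),): print(proj("side",p))
E
```

```text
upper rect mm ((482.43304443359375, 193.0936279296875), (92.61337280273438, 153.1387176513672), 83.14628601074219) hullmean ((482.79443359375, 193.3426513671875), 87.47947692871094)Traceback (most recent call last):
  File "<stdin>", line 7, in <module>
  File "h.py", line 7, in ray
    K,R,t=cam(n);o=-R.T@t;d=R.T@np.linalg.solve(K,[uv[0],uv[1],1]);return o+d*(z-o[2])/d[2]
          ~~~^^^
  File "h.py", line 4, in cam
    c=camera_model(n);R=cv2.Rodrigues(c["rvec"])[0];K=np.array([[c["fx"],0,c["cx"]],[0,c["fy"],c["cy"]],[0,0,1]])
ValueError: time passes only in moves, steps and waits
```

```bash
sed -i 's/^def cam(n):/import functools\n@functools.cache\ndef cam(n):/' h.py; python3 - <<'E'
from h import *
im=cv2.imread("pics/top0.png");g=cv2.cvtColor(im,cv2.COLOR_BGR2GRAY)
for nm,(x0,y0,w,h,z,th) in dict(upper=(200,205,62,80,.02,158),lower=(355,218,65,85,.03,160),plate=(212,162,36,36,.012,148)).items():
    s=cv2.resize(g[y0:y0+h,x0:x0+w],None,fx=8,fy=8,interpolation=cv2.INTER_CUBIC)
    m=(s>th).astype(np.uint8)
    cs,_=cv2.findContours(m,cv2.RETR_EXTERNAL,cv2.CHAIN_APPROX_NONE);c=max(cs,key=cv2.contourArea)
    P=np.array([ray("top",((p[0]+.5)/8-.5+x0,(p[1]+.5)/8-.5+y0),z)[:2] for p in c[:,0]])
    r=cv2.minAreaRect((P*1000).astype(np.float32)); print(nm,"rect mm",r, "circ",cv2.minEnclosingCircle((P*1000).astype(np.float32)))
for uv in((226.25,269.25),(232.5,222)): print("hole",ray("top",uv,.02))
print("pocket",ray("top",(388.2,260.4),.03))
E
```

```text
upper rect mm ((482.46343994140625, 193.13241577148438), (91.44757080078125, 151.98782348632812), 83.3502426147461) circ ((482.49188232421875, 193.77212524414062), 86.76067352294922)
lower rect mm ((447.01812744140625, -177.41070556640625), (150.6832275390625, 91.03172302246094), 13.218666076660156) circ ((446.8447265625, -177.27288818359375), 86.35850524902344)
plate rect mm ((643.0983276367188, 197.4857635498047), (48.79104995727539, 48.09614562988281), 63.25991439819336) circ ((643.5546875, 197.4586639404297), 25.153078079223633)
hole [0.42649   0.1992759 0.02     ]
hole [0.53765367 0.1865979  0.02      ]
pocket [ 0.44718241 -0.1767875   0.03      ]
```

```bash
cat >> h.py <<'E'
def go(p,yaw,s=None):
    """units: turn about the tool first (world-level tilt fixed too), then the shift in tool axes after the turn"""
    from scipy.spatial.transform import Rotation as Ro
    s=s or arm.get_state();A=Ro.from_euler("xyz",s["orientation"],degrees=True);B=Ro.from_euler("xyz",[180,0,yaw],degrees=True)
    print("t",s["time_s"],"pos",s["position"].round(4),"rpy",s["orientation"].round(2),"F",s["ft_force"].round(1),"w",round(s["grip_width"],4))
    print("turn",((A.inv()*B).as_rotvec(degrees=True)/5).round(3),"shift",(B.inv().apply(np.asarray(p)-s["position"])/.025).round(3))
E
echo
```

Call:
step_arm --motion '[[[0, 0, 0.4], [0, 0, -0.63]], [[0, 0, 0.4], [0, 0, -0.63]], [[0, 0, 0.4], [0, 0, -0.63]], [[0, 0, 0.4], [0, 0, -0.63]], [[0, 0, 0.4], [0, 0, -0.63]]]' --claw 65

```text
time_s: 0.52
position: [0.2564, 0.6242, 0.3537]
orientation: [-179.9, -0.0, 173.6]
ft_force: [0.1, -0.6, -0.4]
grip_width: 0.0654
```

Call:
step_arm --motion '[[[-0.87, -0.76, 0], [0, 0, 0]], [[-0.87, -0.76, 0], [0, 0, 0]], [[-0.87, -0.76, 0], [0, 0, 0]], [[-0.87, -0.76, 0], [0, 0, 0]], [[-0.87, -0.76, 0], [0, 0, 0]]]'

```text
time_s: 0.93
position: [0.3543, 0.5163, 0.3542]
orientation: [-179.9, -0.0, 173.4]
ft_force: [0.5, 1.0, -0.3]
grip_width: 0.065
```

Call:
step_arm --motion '[[[-0.87, -0.76, 0], [0, 0, 0]], [[-0.87, -0.76, 0], [0, 0, 0]], [[-0.87, -0.76, 0], [0, 0, 0]], [[-0.87, -0.76, 0], [0, 0, 0]], [[-0.87, -0.76, 0], [0, 0, 0]]]'

```text
time_s: 1.35
position: [0.4514, 0.4094, 0.3543]
orientation: [-180.0, -0.0, 173.4]
ft_force: [-0.3, -0.2, 0.2]
grip_width: 0.0651
```

Call:
step_arm --motion '[[[-0.87, -0.76, 0], [0, 0, 0]], [[-0.87, -0.76, 0], [0, 0, 0]], [[-0.87, -0.76, 0], [0, 0, 0]], [[-0.87, -0.76, 0], [0, 0, 0]], [[-0.87, -0.76, 0], [0, 0, 0]]]'

```text
time_s: 1.77
position: [0.5486, 0.3026, 0.3543]
orientation: [-180.0, -0.0, 173.4]
ft_force: [0.3, -0.6, 0.1]
grip_width: 0.0648
```

Call:
step_arm --motion '[[[-0.87, -0.76, 0.6], [0, 0, 0]], [[-0.87, -0.76, 0.6], [0, 0, 0]], [[-0.87, -0.76, 0.6], [0, 0, 0]], [[-0.87, -0.76, 0.6], [0, 0, 0]], [[-0.87, -0.76, 0.6], [0, 0, 0]]]'

```text
time_s: 2.18
position: [0.6456, 0.1959, 0.2785]
orientation: [-180.0, -0.0, 173.4]
ft_force: [1.0, -0.2, 0.7]
grip_width: 0.0653
```

```bash
python3 -c "
from h import *
go((.643,.1975,.173),173.4)"
```

```text
t 2.1833 pos [0.6456 0.1959 0.2785] rpy [-1.7998e+02 -4.0000e-02  1.7342e+02] F [ 1.  -0.2  0.7] w 0.0653
turn [-0.003 -0.009  0.004] shift [0.112 0.053 4.222]
```

Call:
step_arm --motion '[[[0.11, 0.05, 0.9], [0, 0, 0]], [[0, 0, 0.9], [0, 0, 0]], [[0, 0, 0.9], [0, 0, 0]], [[0, 0, 0.9], [0, 0, 0]], [[0, 0, 0.62], [0, 0, 0]]]'

```text
time_s: 2.6
position: [0.6415, 0.1983, 0.1714]
orientation: [-179.9, -0.2, 173.4]
ft_force: [0.2, 0.8, -0.8]
grip_width: 0.0649
```

Call:
step_arm --motion '[[[0, 0, 0], [0, 0, 0]], [[0, 0, 0], [0, 0, 0]], [[0, 0, 0], [0, 0, 0]], [[0, 0, 0], [0, 0, 0]]]' --claw 40

```text
time_s: 2.93
position: [0.6429, 0.1986, 0.1754]
orientation: [180.0, 0.1, 173.4]
ft_force: [0.6, 0.3, -2.0]
grip_width: 0.0477
```

```bash
python3 -c "
from h import *
go((.643,.1975,.173),173.4)
im=grab_frame('side');cv2.imwrite('pics/s1.png',crop(im,230,90,140,120,5))"
```

```text
t 2.9333 pos [0.6429 0.1986 0.1754] rpy [1.7996e+02 9.0000e-02 1.7341e+02] F [ 0.6  0.3 -2. ] w 0.0477
turn [0.008 0.018 0.002] shift [-0.011 -0.042  0.094]
```

View pics/s1.png

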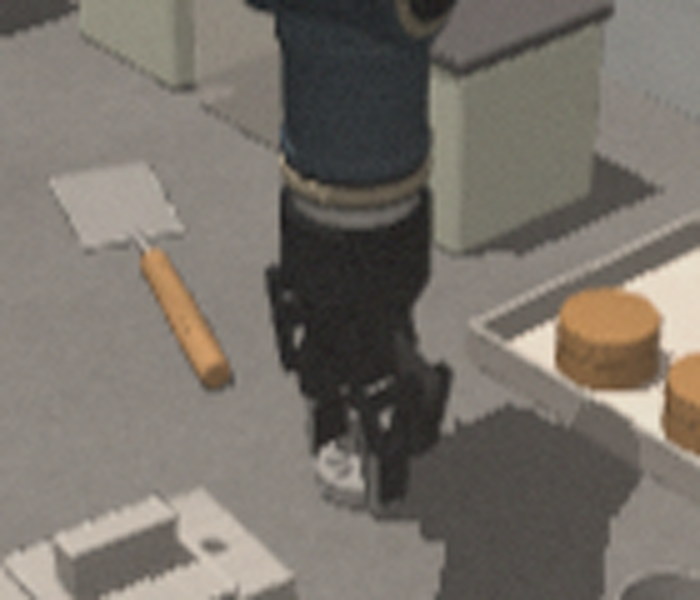

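Call:
step_arm --motion '[[[0, 0, 0], [0, 0, 0]], [[0, 0, 0], [0, 0, 0]], [[0, 0, 0], [0, 0, 0]]]'

```text
time_s: 3.23
position: [0.6425, 0.1986, 0.1747]
orientation: [180.0, 0.0, 173.4]
ft_force: [0.5, 0.4, -1.5]
grip_width: 0.0476
```

Call:
step_arm --motion '[[[0, 0, -0.5], [0, 0, 0]], [[0, 0, -0.8], [0, 0, 0]], [[0, 0, -0.8], [0, 0, 0]], [[0, 0, -0.8], [0, 0, 0]], [[0, 0, 0], [0, 0, 0]]]'

```text
time_s: 3.65
position: [0.6442, 0.1991, 0.2524]
orientation: [179.8, 0.5, 173.4]
ft_force: [1.4, 0.9, -0.3]
grip_width: 0.047
```

```bash
python3 -c "
from h import *
go((.447,-.177,.28),193.2)
im=grab_frame('side');cv2.imwrite('pics/s2.png',crop(im,260,130,80,70,8))"
```

```text
t 3.65 pos [0.6442 0.1991 0.2524] rpy [179.76   0.48 173.41] F [ 1.4  0.9 -0.3] w 0.047
turn [ 0.032  0.103 -3.958] shift [ 11.113 -12.844  -1.106]
```

View pics/s2.png

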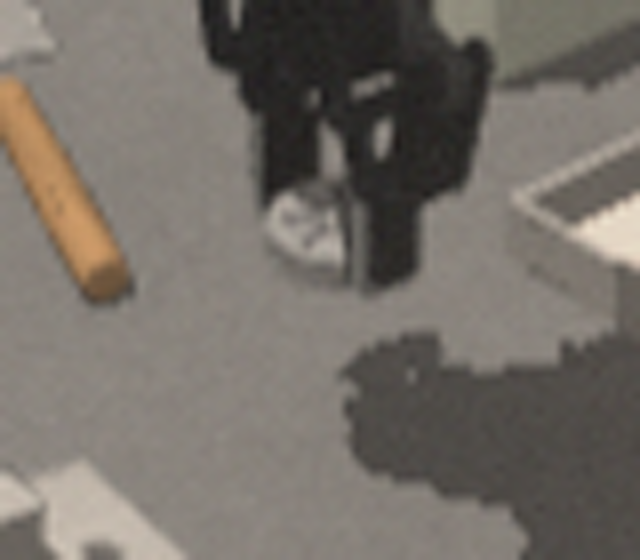

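Call:
step_arm --motion '[[[0, 0, -0.22], [0, 0, -0.79]], [[0, 0, -0.22], [0, 0, -0.79]], [[0, 0, -0.22], [0, 0, -0.79]], [[0, 0, -0.22], [0, 0, -0.79]], [[0, 0, -0.22], [0, 0, -0.79]]]'

```text
time_s: 4.12
position: [0.6419, 0.1984, 0.2733]
orientation: [-180.0, -0.1, -166.6]
ft_force: [-0.2, -0.4, -1.4]
grip_width: 0.0475
```

Call:
step_arm --motion '[[[0.74, -0.86, 0], [0, 0, 0]], [[0.74, -0.86, 0], [0, 0, 0]], [[0.74, -0.86, 0], [0, 0, 0]], [[0.74, -0.86, 0], [0, 0, 0]], [[0.74, -0.86, 0], [0, 0, 0]]]'

```text
time_s: 4.53
position: [0.5756, 0.0716, 0.2732]
orientation: [180.0, -0.1, -166.8]
ft_force: [-0.1, -0.4, -1.4]
grip_width: 0.0474
```

Call:
step_arm --motion '[[[0.74, -0.86, 0], [0, 0, 0]], [[0.74, -0.86, 0], [0, 0, 0]], [[0.74, -0.86, 0], [0, 0, 0]], [[0.74, -0.86, 0], [0, 0, 0]], [[0.74, -0.86, 0], [0, 0, 0]]]'

```text
time_s: 4.95
position: [0.51, -0.054, 0.2735]
orientation: [180.0, -0.1, -166.8]
ft_force: [0.6, -0.9, -1.4]
grip_width: 0.0475
```

Call:
step_arm --motion '[[[0.74, -0.86, 0], [0, 0, 0]], [[0.74, -0.86, 0], [0, 0, 0]], [[0.74, -0.86, 0], [0, 0, 0]], [[0.74, -0.86, 0], [0, 0, 0]], [[0.74, -0.8, 0], [0, 0, 0]]]'

```text
time_s: 5.37
position: [0.4441, -0.1784, 0.2736]
orientation: [180.0, -0.1, -166.8]
ft_force: [-0.8, -0.7, -1.3]
grip_width: 0.0475
```

Call:
step_arm --motion '[[[0, 0, 0], [0, 0, 0]], [[0, 0, 0], [0, 0, 0]], [[0, 0, 0], [0, 0, 0]]]'

```text
time_s: 5.62
position: [0.4454, -0.1767, 0.2738]
orientation: [180.0, -0.0, -166.8]
ft_force: [-0.2, 0.0, -1.5]
grip_width: 0.0473
```

```bash
python3 -c "
from h import *
go((.447,-.177,.21),193.2)
t=grab_frame('top');im=grab_frame('side');cv2.imwrite('pics/s3.png',np.hstack([crop(im,295,215,110,130,4),crop(t,345,200,85,130,4)]))"
```

```text
t 5.6167 pos [ 0.4454 -0.1767  0.2738] rpy [ 1.7995e+02 -2.0000e-02 -1.6682e+02] F [-0.2  0.  -1.5] w 0.0473
turn [ 0.009 -0.003 -0.004] shift [-0.06  -0.026  2.553]
```

View pics/s3.png

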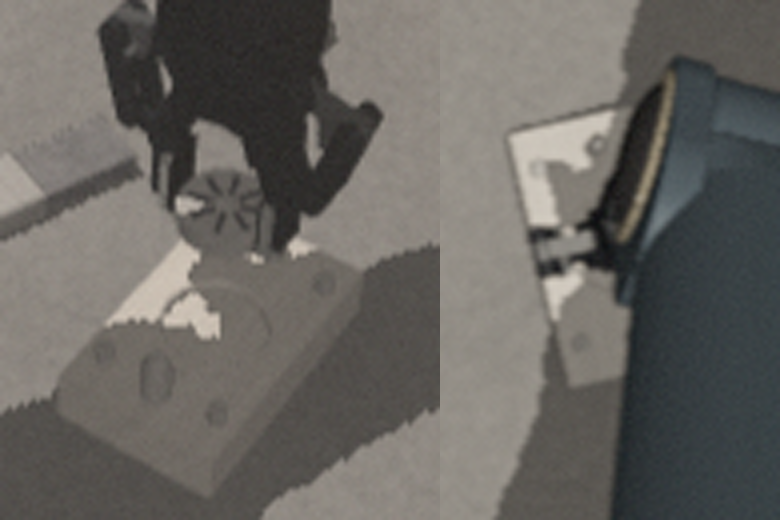

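```bash
python3 -c "
from h import *
def q(x,y): return ((x+.5)/4-.5+295,(y+.5)/4-.5+215)
print(ray('side',q(220,210),.111),ray('side',q(216,317),.03))
for p,nm in(((.447,-.177,.03),'pocket'),((.4454,-.1767,.111),'disc')):
  a=np.linspace(0,6.28,60);P=np.array([proj('side',np.add(p,(r*np.cos(x),r*np.sin(x),0))) for r in[.027 if nm=='pocket' else .025] for x in a])
  c=(P-[295,215]+.5)*4-.5;print(nm,c.min(0),c.max(0),c.mean(0))
"
```

```text
[ 0.44690377 -0.17373309  0.111     ] [ 0.45176256 -0.17358741  0.03      ]
pocket [160.89529741 285.87975872] [267.35250825 366.70382839] [214.72430416 325.47862716]
disc [169.99977969 178.12296445] [274.37336533 252.95563403] [222.77197092 214.79291421]
```

Call:
step_arm --motion '[[[-0.04, -0.02, 0.6], [0, 0, 0]], [[0, 0, 0.7], [0, 0, 0]], [[0, 0, 0.7], [0, 0, 0]], [[0, 0, 0.5], [0, 0, 0]], [[0, 0, 0.17], [0, 0, 0]]]'

```text
time_s: 6.13
position: [0.4464, -0.176, 0.2056]
orientation: [179.9, -0.2, -166.7]
ft_force: [0.3, 0.6, -1.1]
grip_width: 0.0472
```

Call:
step_arm --motion '[[[0, 0, 0], [0, 0, 0]], [[0, 0, 0], [0, 0, 0]], [[0, 0, 0], [0, 0, 0]]]'

```text
time_s: 6.38
position: [0.447, -0.1772, 0.2082]
orientation: [-180.0, 0.1, -166.8]
ft_force: [1.2, 0.6, -0.5]
grip_width: 0.0478
```

Call:
step_arm --motion '[[[0, 0, 0.04], [0, 0, 0]], [[0, 0, 0.04], [0, 0, 0]], [[0, 0, 0.04], [0, 0, 0]], [[0, 0, 0.0], [0, 0, 0]]]'

```text
time_s: 6.72
position: [0.4464, -0.1775, 0.2045]
orientation: [-180.0, 0.0, -166.8]
ft_force: [-0.7, 0.8, -1.7]
grip_width: 0.0476
```

```bash
python3 -c "
from h import *
go((.4465,-.177,.1987),193.2)"
```

```text
t 6.7167 pos [ 0.4464 -0.1775  0.2045] rpy [-1.8000e+02  1.0000e-02 -1.6684e+02] F [-0.7  0.8 -1.7] w 0.0476
turn [-0.001  0.002 -0.007] shift [-0.008  0.018  0.233]
```

Call:
step_arm --motion '[[[0, 0, 0.05], [0, 0, 0]], [[0, 0, 0.05], [0, 0, 0]], [[0, 0, 0.0], [0, 0, 0]]]'

```text
time_s: 6.97
position: [0.4463, -0.1774, 0.2017]
orientation: [180.0, -0.0, -166.8]
ft_force: [0.4, -0.1, -1.7]
grip_width: 0.0477
```

Call:
step_arm --motion '[[[0, 0, 0.05], [0, 0, 0]], [[0, 0, 0.05], [0, 0, 0]], [[0, 0, 0.0], [0, 0, 0]]]'

```text
time_s: 7.22
position: [0.4466, -0.1775, 0.2009]
orientation: [180.0, -0.0, -166.8]
ft_force: [-4.7, 1.6, 16.4]
grip_width: 0.0475
```

```bash
python3 -c "
from h import *
go((.4465,-.177,.1987),193.2)"
```

```text
t 7.2167 pos [ 0.4466 -0.1775  0.2009] rpy [ 1.7999e+02 -2.0000e-02 -1.6684e+02] F [-4.7  1.6 16.4] w 0.0475
turn [ 0.001 -0.003 -0.009] shift [-0.002  0.02   0.088]
```

Call:
step_arm --motion '[[[0, 0, -0.04], [0, 0, 0]], [[0, 0, 0], [0, 0, 0]]]'

```text
time_s: 7.38
position: [0.4466, -0.1775, 0.201]
orientation: [-180.0, 0.0, -166.8]
ft_force: [-1.6, 0.1, 7.6]
grip_width: 0.0478
```

Call:
step_arm --motion '[[[0, 0, 0], [0, 0, 0]], [[0, 0, 0], [0, 0, 0]], [[0, 0, 0], [0, 0, 0]]]' --claw 62

```text
time_s: 7.63
position: [0.4465, -0.1774, 0.2002]
orientation: [180.0, -0.0, -166.8]
ft_force: [0.1, 0.1, -0.8]
grip_width: 0.0621
```

Call:
step_arm --motion '[[[0, 0, -0.5], [0, 0, 0]], [[0, 0, -0.8], [0, 0, 0]], [[0, 0, -0.8], [0, 0, 0]], [[0, 0, -0.4], [0, 0, 0]]]'

```text
time_s: 7.97
position: [0.447, -0.1776, 0.2645]
orientation: [-179.9, 0.1, -166.8]
ft_force: [0.8, 0.4, 0.2]
grip_width: 0.0623
```

```bash
python3 -c "
from h import *
go((.447,-.177,.215),193.2)
im=grab_frame('side');cv2.imwrite('pics/s4.png',crop(im,295,250,110,90,6))"
```

```text
t 7.9667 pos [ 0.447  -0.1776  0.2645] rpy [-1.7993e+02  1.3000e-01 -1.6684e+02] F [0.8 0.4 0.2] w 0.0623
turn [-0.014  0.026 -0.008] shift [-0.006  0.025  1.98 ]
```

View pics/s4.png

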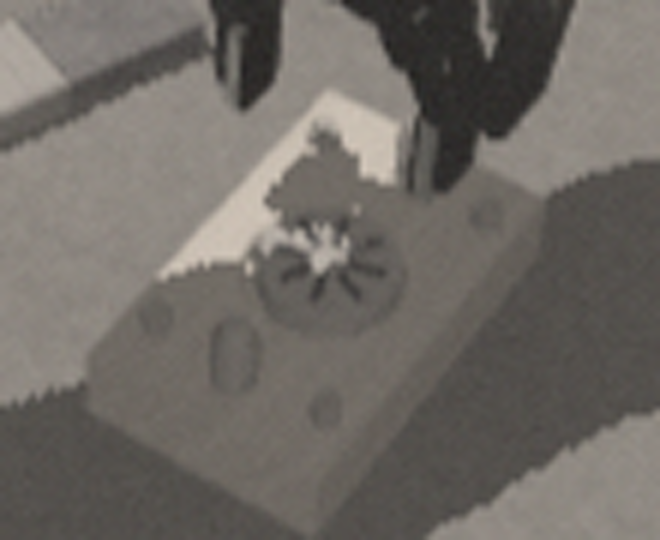

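The disc sits at the pocket, centre about (325,265) in the crop, seemingly level. Next I press it with closed fingers.

Call:
step_arm --motion '[[[0, 0, 0], [0, 0, 0]], [[0, 0, 0.5], [0, 0, 0]], [[0, 0, 0.5], [0, 0, 0]], [[0, 0, 0.5], [0, 0, 0]], [[0, 0, 0.3], [0, 0, 0]]]' --claw 0

```text
time_s: 8.43
position: [0.4455, -0.1771, 0.2156]
orientation: [179.9, -0.2, -166.8]
ft_force: [0.2, 0.4, -0.3]
grip_width: 0.0015
```

Call:
step_arm --motion '[[[0, 0, 0], [0, 0, 0]], [[0, 0, 0], [0, 0, 0]], [[0, 0, 0.08], [0, 0, 0]], [[0, 0, 0.08], [0, 0, 0]], [[0, 0, 0.0], [0, 0, 0]]]'

```text
time_s: 8.85
position: [0.4465, -0.1775, 0.214]
orientation: [-180.0, 0.0, -166.8]
ft_force: [0.4, -0.0, -0.1]
grip_width: 0.0002
```

Call:
step_arm --motion '[[[0, 0, 0.06], [0, 0, 0]], [[0, 0, 0.06], [0, 0, 0]], [[0, 0, 0], [0, 0, 0]]]'

```text
time_s: 9.1
position: [0.4464, -0.1774, 0.2108]
orientation: [180.0, -0.0, -166.8]
ft_force: [-0.5, -0.1, 0.4]
grip_width: -0.0001
```

Call:
step_arm --motion '[[[0, 0, 0.06], [0, 0, 0]], [[0, 0, 0.06], [0, 0, 0]], [[0, 0, 0], [0, 0, 0]]]'

```text
time_s: 9.35
position: [0.4467, -0.1775, 0.2094]
orientation: [-180.0, 0.0, -166.8]
ft_force: [-4.6, 1.0, 16.4]
grip_width: -0.0003
```

Call:
step_arm --motion '[[[0, 0, 0.03], [0, 0, 0]], [[0, 0, 0.03], [0, 0, 0]], [[0, 0, 0], [0, 0, 0]]]'

```text
time_s: 9.6
position: [0.4467, -0.1775, 0.2093]
orientation: [-180.0, 0.0, -166.8]
ft_force: [-7.2, 3.4, 31.5]
grip_width: -0.0001
```

Call:
step_arm --motion '[[[0, 0, 0], [0, 0, 0]], [[0, 0, -0.6], [0, 0, 0]], [[0, 0, -0.9], [0, 0, 0]], [[0, 0, -0.9], [0, 0, 0]], [[0, 0, -0.6], [0, 0, 0]]]'

```text
time_s: 10.02
position: [0.4467, -0.1775, 0.2832]
orientation: [-179.9, 0.1, -166.8]
ft_force: [0.5, 0.8, 0.2]
grip_width: 0.0003
```

Call:
step_arm --motion '[[[-0.32, 0.94, 0], [0, 0, 0]], [[-0.32, 0.94, 0], [0, 0, 0]], [[-0.32, 0.94, 0], [0, 0, 0]], [[-0.32, 0.94, 0], [0, 0, 0]], [[-0.32, 0.94, 0], [0, 0, 0]]]' --claw 50

```text
time_s: 10.43
position: [0.4585, -0.0528, 0.2815]
orientation: [-180.0, 0.0, -166.8]
ft_force: [0.1, 0.7, 0.4]
grip_width: 0.0498
```

Call:
step_arm --motion '[[[-0.32, 0.94, 0], [0, 0, 0]], [[-0.32, 0.94, 0], [0, 0, 0]], [[-0.32, 0.94, 0], [0, 0, 0]], [[-0.32, 0.94, 0], [0, 0, 0]], [[-0.32, 0.94, 0], [0, 0, 0]]]'

```text
time_s: 10.85
position: [0.4707, 0.0708, 0.2815]
orientation: [180.0, 0.0, -166.8]
ft_force: [-0.1, 0.6, -0.0]
grip_width: 0.05
```

Call:
step_arm --motion '[[[-0.32, 0.94, 0], [0, 0, 0]], [[-0.32, 0.94, 0], [0, 0, 0]], [[-0.32, 0.94, 0], [0, 0, 0]], [[-0.32, 0.94, 0], [0, 0, 0]], [[-0.32, 0.94, 0], [0, 0, 0]]]'

```text
time_s: 11.27
position: [0.4829, 0.1943, 0.2814]
orientation: [180.0, -0.0, -166.8]
ft_force: [0.8, -0.2, -0.6]
grip_width: 0.05
```

Call:
step_arm --motion '[[[0, 0, 0], [0, 0, 0.79]], [[0, 0, 0], [0, 0, 0.79]], [[0, 0, 0], [0, 0, 0.79]], [[0, 0, 0], [0, 0, 0.79]], [[0, 0, 0], [0, 0, 0.79]]]'

```text
time_s: 11.68
position: [0.4829, 0.1931, 0.2813]
orientation: [-180.0, -0.0, 173.2]
ft_force: [0.3, -0.3, -0.0]
grip_width: 0.0498
```

```bash
python3 -c "
from h import *
go((.4825,.193,.2025),173.4)
t=grab_frame('top');cv2.imwrite('pics/t5full.png',t);im=grab_frame('side');cv2.imwrite('pics/s5full.png',im);cv2.imwrite('pics/s5.png',np.hstack([crop(im,300,255,95,90,4),crop(t,350,210,75,90,4)]))"
```

```text
t 11.6833 pos [0.4829 0.1931 0.2813] rpy [-1.8000e+02 -1.0000e-02  1.7323e+02] F [ 0.3 -0.3 -0. ] w 0.0498
turn [-0.001 -0.003 -0.035] shift [ 0.016 -0.008  3.152]
```

View pics/s5.png

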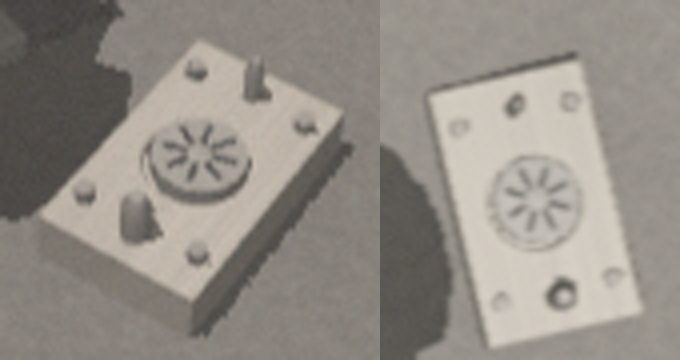

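Plate seated level and centred in the pocket. Now I grasp the upper half by its rib.

Call:
step_arm --motion '[[[0.016, -0.008, 0.7], [0, 0, -0.035]], [[0, 0, 0.8], [0, 0, 0]], [[0, 0, 0.8], [0, 0, 0]], [[0, 0, 0.6], [0, 0, 0]], [[0, 0, 0.15], [0, 0, 0]]]'

```text
time_s: 12.2
position: [0.4816, 0.1925, 0.2029]
orientation: [-179.9, -0.2, 173.7]
ft_force: [-1.0, -0.5, -0.1]
grip_width: 0.05
```

Call:
step_arm --motion '[[[0, 0, 0], [0, 0, 0]], [[0, 0, 0.1], [0, 0, 0]], [[0, 0, 0], [0, 0, 0]], [[0, 0, 0], [0, 0, 0]]]'

```text
time_s: 12.53
position: [0.4829, 0.1931, 0.2035]
orientation: [179.9, 0.1, 173.6]
ft_force: [-0.3, 0.2, -1.0]
grip_width: 0.0502
```

Call:
step_arm --motion '[[[0, 0, 0], [0, 0, 0]], [[0, 0, 0], [0, 0, 0]], [[0, 0, 0], [0, 0, 0]], [[0, 0, 0], [0, 0, 0]], [[0, 0, 0], [0, 0, 0]]]' --claw 5

```text
time_s: 12.95
position: [0.4828, 0.1933, 0.2034]
orientation: [179.9, 0.1, 173.6]
ft_force: [-1.3, 0.1, 6.0]
grip_width: 0.0187
```

Call:
step_arm --motion '[[[0, 0, -0.3], [0, 0, 0]], [[0, 0, -0.7], [0, 0, 0]], [[0, 0, -0.8], [0, 0, 0]], [[0, 0, -0.9], [0, 0, 0]], [[0, 0, -0.7], [0, 0, 0]]]'

```text
time_s: 13.37
position: [0.482, 0.1925, 0.2883]
orientation: [-179.9, -0.1, 173.6]
ft_force: [0.9, 0.5, -6.3]
grip_width: 0.0187
```

```bash
python3 -c "
from h import *
go((.447,-.177,.285),193.2)"
```

```text
t 13.3667 pos [0.482  0.1925 0.2883] rpy [-1.7994e+02 -8.0000e-02  1.7359e+02] F [ 0.9  0.5 -6.3] w 0.0187
turn [-0.009 -0.019 -3.922] shift [  4.738 -14.07    0.131]
```

Call:
step_arm --motion '[[[0, 0, 0], [0, 0, -0.785]], [[0, 0, 0], [0, 0, -0.785]], [[0, 0, 0], [0, 0, -0.785]], [[0, 0, 0], [0, 0, -0.785]], [[0, 0, 0], [0, 0, -0.785]]]'

```text
time_s: 13.78
position: [0.4817, 0.1923, 0.2869]
orientation: [-180.0, -0.2, -166.6]
ft_force: [-1.5, 0.3, -5.0]
grip_width: 0.0187
```

Call:
step_arm --motion '[[[0.316, -0.94, 0], [0, 0, 0]], [[0.316, -0.94, 0], [0, 0, 0]], [[0.316, -0.94, 0], [0, 0, 0]], [[0.316, -0.94, 0], [0, 0, 0]], [[0.316, -0.94, 0], [0, 0, 0]]]'

```text
time_s: 14.2
position: [0.4698, 0.0681, 0.2869]
orientation: [-180.0, -0.2, -166.8]
ft_force: [0.4, -0.7, -5.8]
grip_width: 0.0188
```

Call:
step_arm --motion '[[[0.316, -0.94, 0], [0, 0, 0]], [[0.316, -0.94, 0], [0, 0, 0]], [[0.316, -0.94, 0], [0, 0, 0]], [[0.316, -0.94, 0], [0, 0, 0]], [[0.316, -0.94, 0], [0, 0, 0]]]'

```text
time_s: 14.62
position: [0.4581, -0.0552, 0.287]
orientation: [180.0, -0.1, -166.8]
ft_force: [0.4, -1.2, -4.9]
grip_width: 0.0189
```

Call:
step_arm --motion '[[[0.316, -0.94, 0], [0, 0, 0]], [[0.316, -0.94, 0], [0, 0, 0]], [[0.316, -0.94, 0], [0, 0, 0]], [[0.316, -0.94, 0], [0, 0, 0]], [[0.316, -0.94, 0], [0, 0, 0]]]'

```text
time_s: 15.03
position: [0.4465, -0.1783, 0.2869]
orientation: [179.9, -0.1, -166.8]
ft_force: [-0.0, 0.5, -5.1]
grip_width: 0.0193
```

Call:
step_arm --motion '[[[0, 0, 0], [0, 0, 0]], [[0, 0, 0], [0, 0, 0]], [[0, 0, 0], [0, 0, 0]]]'

```text
time_s: 15.28
position: [0.4472, -0.1768, 0.2871]
orientation: [179.9, -0.1, -166.8]
ft_force: [0.1, -0.4, -6.8]
grip_width: 0.0187
```

```bash
python3 -c "
from h import *
go((.4473,-.177,.27),193.2)
t=grab_frame('top');im=grab_frame('side');cv2.imwrite('pics/s6full.png',im);cv2.imwrite('pics/t6full.png',t);cv2.imwrite('pics/s6.png',crop(im,295,225,110,120,5))"
```

```text
t 15.2833 pos [ 0.4472 -0.1768  0.2871] rpy [ 1.7991e+02 -1.0000e-01 -1.6678e+02] F [ 0.1 -0.4 -6.8] w 0.0187
turn [ 0.018 -0.019  0.003] shift [-0.002 -0.009  0.682]
```

View pics/s6.png

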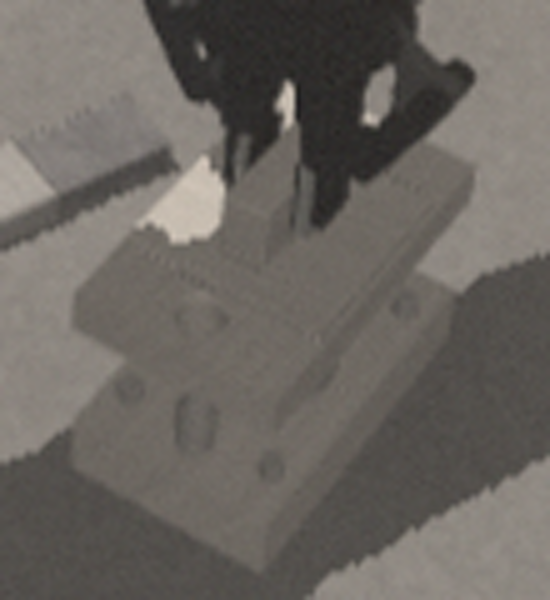

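Call:
step_arm --motion '[[[0, -0.01, 0.3], [0, 0, 0]], [[0, 0, 0.4], [0, 0, 0]], [[0, 0, 0.25], [0, 0, 0]], [[0, 0, 0], [0, 0, 0]], [[0, 0, 0], [0, 0, 0]]]'

```text
time_s: 15.8
position: [0.4476, -0.1773, 0.263]
orientation: [179.9, -0.1, -166.8]
ft_force: [0.6, 0.0, -5.1]
grip_width: 0.0188
```

Call:
step_arm --motion '[[[0, 0, 0.08], [0, 0, 0]], [[0, 0, 0.08], [0, 0, 0]], [[0, 0, 0], [0, 0, 0]]]'

```text
time_s: 16.05
position: [0.4479, -0.1775, 0.2598]
orientation: [180.0, -0.0, -166.8]
ft_force: [0.5, 0.0, -4.6]
grip_width: 0.0194
```

Call:
step_arm --motion '[[[0, 0, 0.08], [0, 0, 0]], [[0, 0, 0.08], [0, 0, 0]], [[0, 0, 0], [0, 0, 0]]]'

```text
time_s: 16.3
position: [0.4477, -0.1775, 0.2556]
orientation: [180.0, -0.0, -166.8]
ft_force: [-0.1, 0.7, -5.1]
grip_width: 0.0193
```

Entering without contact so far (underside about 52 mm, 6 mm down the taper).

Call:
step_arm --motion '[[[0, 0, 0.08], [0, 0, 0]], [[0, 0, 0.08], [0, 0, 0]], [[0, 0, 0], [0, 0, 0]]]'

```text
time_s: 16.55
position: [0.4478, -0.1774, 0.2516]
orientation: [180.0, -0.0, -166.8]
ft_force: [0.4, 0.1, -5.4]
grip_width: 0.0189
```

Call:
step_arm --motion '[[[0, 0, 0.06], [0, 0, 0]], [[0, 0, 0.06], [0, 0, 0]], [[0, 0, 0], [0, 0, 0]]]'

```text
time_s: 16.8
position: [0.4479, -0.1774, 0.2487]
orientation: [180.0, -0.0, -166.8]
ft_force: [0.3, 0.6, -6.8]
grip_width: 0.0188
```

Call:
step_arm --motion '[[[0, 0, 0.08], [0, 0, 0]], [[0, 0, 0.08], [0, 0, 0]], [[0, 0, 0.08], [0, 0, 0]], [[0, 0, 0], [0, 0, 0]]]'

```text
time_s: 17.13
position: [0.4479, -0.1774, 0.2425]
orientation: [180.0, -0.0, -166.8]
ft_force: [1.0, 1.5, -7.3]
grip_width: 0.0189
```

Call:
step_arm --motion '[[[0, 0, 0.06], [0, 0, 0]], [[0, 0, 0.06], [0, 0, 0]], [[0, 0, 0], [0, 0, 0]], [[0, 0, 0], [0, 0, 0]]]'

```text
time_s: 17.47
position: [0.448, -0.1774, 0.2403]
orientation: [180.0, 0.0, -166.8]
ft_force: [-1.0, 1.6, 1.1]
grip_width: 0.0188
```

Call:
step_arm --motion '[[[0, 0, 0.06], [0, 0, 0]], [[0, 0, 0.06], [0, 0, 0]], [[0, 0, 0], [0, 0, 0]]]'

```text
time_s: 17.72
position: [0.4479, -0.1774, 0.2372]
orientation: [180.0, 0.0, -166.8]
ft_force: [-1.9, 2.5, 3.9]
grip_width: 0.0191
```

Call:
step_arm --motion '[[[0, 0, 0.06], [0, 0, 0]], [[0, 0, 0.06], [0, 0, 0]], [[0, 0, 0.04], [0, 0, 0]], [[0, 0, 0], [0, 0, 0]]]'

```text
time_s: 18.05
position: [0.448, -0.1774, 0.2335]
orientation: [180.0, 0.0, -166.8]
ft_force: [-2.7, 2.6, 6.8]
grip_width: 0.0188
```

Call:
step_arm --motion '[[[0, 0, 0.04], [0, 0, 0]], [[0, 0, 0.04], [0, 0, 0]], [[0, 0, 0], [0, 0, 0]]]'

```text
time_s: 18.3
position: [0.448, -0.1775, 0.2334]
orientation: [180.0, 0.0, -166.8]
ft_force: [-8.2, 5.6, 26.2]
grip_width: 0.0191
```

Call:
step_arm --motion '[[[0, 0, 0], [0, 0, 0]], [[0, 0, 0], [0, 0, 0]], [[0, 0, 0], [0, 0, 0]]]'

```text
time_s: 18.55
position: [0.448, -0.1774, 0.2334]
orientation: [180.0, 0.0, -166.8]
ft_force: [-8.2, 5.6, 25.6]
grip_width: 0.0187
```

```bash
python3 -c "
from h import *
go((.448,-.1775,.2334),193.2)
im=grab_frame('side');cv2.imwrite('pics/s7.png',crop(im,295,245,110,100,5))"
```

```text
t 18.55 pos [ 0.448  -0.1774  0.2334] rpy [ 1.8000e+02  2.0000e-02 -1.6678e+02] F [-8.2  5.6 25.6] w 0.0187
turn [0.001 0.003 0.003] shift [ 0.    -0.003 -0.001]
```

View pics/s7.png

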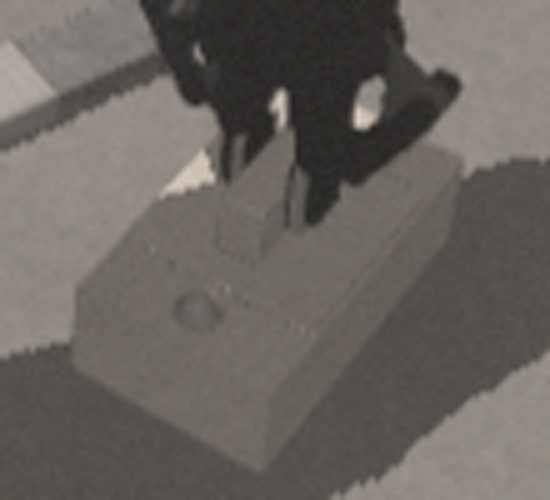

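The halves show as one flush block with no gap, and the thick dowel fills the large hole at crop (198,312). The push is steady at about 26 N, so I'm handing in.

```bash
python3 -c "
from bench import arm
print(arm.sign_off())"
```

```text
the job is handed in; nothing more can be done
None
```

The mould is assembled and was handed in at 18.6 s, with the robot still holding it pressed shut. No verdict was reported.

- **Pattern plate:** I laid it in the pocket and pressed it down with closed fingers to about 31 N. The stop came at TCP z 0.2093 m, against 0.209 m expected for a seated plate. A picture afterwards showed it level and centred.
- **Upper half:** It went over both dowels with almost no side force, large hole on the thick dowel. I then pushed it down against the springs until it stopped hard at TCP z 0.2334 m. Using its height on the bench as the reference, that puts its origin 30 mm above the lower half's, which is shut.
- **Last checks:** The push was steady at about 26 N with a level tool, and the side picture showed no gap between the halves. In the pictures I took the arm never touched the other things on the bench, but I did not measure their positions again at the end.
- **Readings that differed:** The gripper showed 47.5 mm on the 50 mm plate and 18.7 mm on the 20 mm rib. While lowering the plate I also met 16 N about 2 mm early, probably the fingertips touching the lower half's face. I let it drop the rest of the way, and the press then showed it seated.

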